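# Fetch the seam guide from the studio chest

## Robot

A 7-joint arm with a two-finger parallel gripper is mounted at the origin on the work surface. World frame = base frame: x ahead of the robot, y to its left, z up, the work surface at z = 0. Lengths are in m, angles in rad, forces in N, time in s.
With the tool pointing down it reaches from about 0.35 to 0.775 m from the base axis. Payload 3.1 kg.
Tool frame: the origin (TCP) lies midway between the tips of the shut fingers; the grasp point (between the pads) lies 19 mm behind it; z points along the fingers, y is the line along which they close (so a half turn about z gives the same grasp; the last joint's range is limited). The gripper opens to 85 mm and grips with 20 to 120 N. Pads are 22 mm wide; open, the fingers measure 114 mm over their backs; the gripper's body (76 mm by 85 mm) begins 54 mm behind the grasp point. The pads swing forward as they close: fully open they stand 13 mm farther back than shut.
Start: joints at [1.061, 0.311, 0.014, 1.512, -0.004, 1.319, -0.027], TCP at [0.248, -0.491, 0.231] pointing down, gripper open.
Joint ranges: [-2.7, 2.7], [-0.3, 1.91], [-1.27, 1.3], [0.12, 2.57], [-1.44, 4.58], [0.2, 2.03], [-3.05, 3.05]. Speed limits (rad/s): [2.79, 2.79, 3.14, 3.14, 3.14, 3.14, 3.14].

## Interface

Orientations are given as a unit quaternion [w, x, y, z].
In Python, from plant import ctrl, hand, solver, read_state, viewer, workorder gives the robot as it stands. Calls block until the motion is done:
- ctrl.goto(position, orientation): joint-space move of the TCP to a pose.
- ctrl.movel(position, orientation=None, feed=0.15): straight line of the TCP; orientation=None keeps the orientation; feed is the mean speed in m/s.
- ctrl.movej(angles): joint-space move.
- hand.open_gripper() and hand.gripper_close(effort=None): open the fingers fully, or close them until they stop; effort is the grip in N (None keeps the last).
- ctrl.sleep(seconds).
- solver.solve_ik(position, orientation): joint angles nearest the present ones, or None.
- read_state(): the state.
- viewer.get_image(name): name is "scene" or "side" or "wrist"; returns a dict with "image" (400x640x3 uint8, blue, green, red), "K" (3x3 intrinsics, pixels), "R" (3x3) and "t" (3): a world point X has camera coordinates R X + t; the wrist camera has in their place "tool_from_camera" (4x4, takes a point from camera to tool coordinates, whose origin is the TCP and whose axes are the flange's). Camera axes: x right, y down, z forward; pixel columns grow to the right and rows downward; lengths in m; the calibration is good to about 2 mm. The wrist camera is an equidistant fisheye: a pixel r from the principal point sees the ray r / f radians off the axis. A picture is of the moment at which its call begins: read the wrist's pose just before it. There is no depth.
A pose or a line that the arm cannot do raises ctrl.MotionError and nothing moves.
- workorder.sign_off(): hands the job in; it is judged then, once.
The state is a dict: "time_s": time; "joint_pos": joint angles; "qvel": joint speeds; "joint_efforts": joint torques, N m; "ee_pos": TCP position; "ee_rot": TCP orientation; "force": force on the tool from outside, world axes, zero at the start; "torque": the same for the moment, N m; "gripper_width": finger opening in m; "finger_force": force on a finger pad.
Only numpy, scipy, OpenCV 4.12 (cv2) and the standard library are available. Lean on these libraries where they do the work, as an engineer would, in place of code of your own. Each camera call takes 0.05 s, during which the arm holds its last target. There are 200 camera calls.

## Task

Pull the top drawer of the small chest out all the way to its stop, then lift the steel seam guide with the straight upright fence out of its recess and set it down gently (not dropped) on the cork mat, standing on its foot and wholly on the mat. Leave the round-post stand in its recess, the top drawer fully open, the lower drawer as it is, and do not disturb the tin, jar, spool and bottle.

Things in the scene. Friction and masses are not known exactly. Their poses are not given: they have to be found in the camera images.
- chest: Small two-drawer bench chest, dark wood carcase with dark green-grey drawer fronts, 240 deep (x) x 240 wide (y) x 156 high, fixed to the table. Origin: centre of its underside. Its +x axis points from the front to the back; the drawers slide out along its -x, towards the robot; closed fronts lie 120 in front of the origin.
- drawer (a joint): Top drawer's travel in m: 0 shut, 0.16 at its stop (fully out). Starts shut. Slides with about 1.5 N of friction plus 4 N per m/s and stays where it is left. The drawer weighs 1 kg; its front is 234 wide and 63 high, its top edge 12 below the chest's top.
- lower_drawer (a joint): Lower drawer's travel in m, 0 shut. Same front and pull, 66 below the top one. Starts shut and is not to be opened.
- pull (a point): Middle of the top edge of the top drawer's pull, 134 above the table; axes as the chest's. The pull is a flat steel lip 110 wide (y), 5 thick (x), 16 high, parallel to the front, joined to it by a 5 thick cheek at each end. The gap behind the lip is 34 deep (x), 100 wide, open above and below: fingers can hook the lip from above. The gap's middle is 19.5 along +x from here.
- recess_left (a point): Centre of the floor of the left (chest +y) recess in the top drawer's wooden insert; moves with the drawer, axes as the chest's. Recess 74 long (x), 40 wide, 8 deep. Drawer side wall 52 beyond its centre, 14 above the insert's top; front's inner face 60 before its centre, 47 above the insert's top. Fully open, the chest's front is 85 behind its centre.
- recess_right (a point): Same, right recess (chest -y side), 100 from the left one.
- guide: Steel seam guide, 0.15 to 0.31 kg: flat foot 70 x 36 x 4 with a straight upright fence 56 long, 10 thick and 36 high along its middle, 40 high in all. Origin: centre of the foot's underside; x along the fence, z up. Lies foot down in one of the two recesses (either), foot 2 clear on each side, fence parallel to the drawer's travel and bare above the insert for 32.
- stand: Steel stand with the same foot, 70 x 36 x 4, but a round post 20 across and 36 high; 0.17 kg. Origin: centre of the foot's underside. Lies in the other recess and stays there.
- mat: Square cork mat 140 x 140 x 5 fixed to the table, on the robot's left or right in front of the chest. Origin: centre of its underside; its top is 5 above the origin.
- tin: Round aluminium tin, 88 across, 42 high, loose, on the side where the mat is not. Origin: centre of its underside.
- jar: Lidded glass jar, 60 across, 75 high, loose on the chest's top at its middle or a little behind. Origin: centre of its underside.
- spool: Wooden spool, 48 across, 70 high, loose, left of the chest. Origin: centre of its underside.
- bottle: White bottle, 44 across, 120 high, loose, right of the chest. Origin: centre of its underside.
Things that resemble listed ones, but are neither listed nor needed, are in the scene too. Of the things that look like the mat, take the one that is farthest from the robot's base at the start.

How it is judged:
By the outcome, as a careful person would: the job done as asked, in the order asked, and still so for the second after the job is handed in, with the robot touching nothing.
It also fails if it takes over 58 s, if anything falls off the work surface, if the arm or the gripper's body presses on something with over 40 N, if the wrist force passes 120 N, or if a joint passes its speed limit or range.

## Working session

There is one attempt and no reset: what is moved stays moved. The work goes in short steps, each a Python script; the robot and the scene stay as the last script left them, time stands still between calls to the robot, and variables do not carry over. Pictures are saved under pics/ and viewed, at most 11 in all, crops included, and the job is handed in when it is done.

```bash
ls; mkdir -p pics; python3 - <<'E'
from plant import *
from plant import ctrl, hand, solver, read_state, viewer, workorder
import cv2,numpy as np,pickle
s=read_state(); print(s)
d={n:viewer.get_image(n) for n in("scene","side","wrist")}
d['state']=s
pickle.dump(d,open('d0.pkl','wb'))
for n in("scene","side"):
    cv2.imwrite(f'pics/{n}0.png',d[n]["image"]); print(n,d[n]["K"].tolist(),(-d[n]["R"].T@d[n]["t"]).tolist())
print(d["wrist"]["K"],d["wrist"]["tool_from_camera"])
E
```

```text
pics
{'time_s': 0.0, 'joint_pos': array([ 1.06129963,  0.31174284,  0.013985  ,  1.51308349, -0.00440267,
        1.31921151, -0.02719584]), 'qvel': array([-8.37438939e-04, -4.11581316e-04, -2.06855338e-04,  3.38608137e-04,
       -1.10631210e-03,  1.61769361e-05, -1.12713746e-03]), 'joint_efforts': array([-9.66298785e-05, -3.79918385e+01,  1.46139753e-01, -2.30594319e+01,
        1.21672457e-02,  1.37309710e-02,  4.31766580e-06]), 'ee_pos': array([ 0.24768367, -0.49023612,  0.23020098]), 'ee_rot': array([-1.16259003e-03,  9.72759491e-01,  2.31813534e-01, -3.25139154e-04]), 'force': array([-0.37596966, -0.38260151, -0.30352993]), 'torque': array([-0.00134327, -0.02945692,  0.01344684]), 'finger_force': 0.0, 'gripper_width': 0.08558191215246415}
scene [[385.5444132500928, 0.0, 316.86285539968577], [0.0, 385.5444132500928, 200.55010098822487], [0.0, 0.0, 1.0]] [0.8957664179979439, 0.5719935009154634, 0.9985543175613715]
side [[368.7204096858195, 0.0, 317.63118992884165], [0.0, 368.7204096858195, 201.84281403109503], [0.0, 0.0, 1.0]] [0.12691581272131194, 0.5171524588764619, 0.7657623187543883]
[[309.70691629   0.         320.83078935]
 [  0.         309.70691629 201.28482359]
 [  0.           0.           1.        ]] [[-4.47253337e-04 -9.50804350e-01 -3.09791686e-01  7.90385525e-02]
 [ 9.99999863e-01 -5.09581814e-04  1.20272206e-04 -5.66976195e-04]
 [-2.72219546e-04 -3.09791590e-01  9.50804447e-01 -1.43251897e-01]
 [ 0.00000000e+00  0.00000000e+00  0.00000000e+00  1.00000000e+00]]
```

View pics/scene0.png

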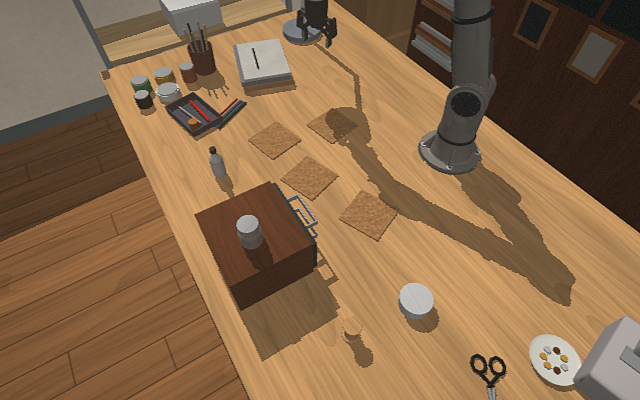

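View pics/side0.png

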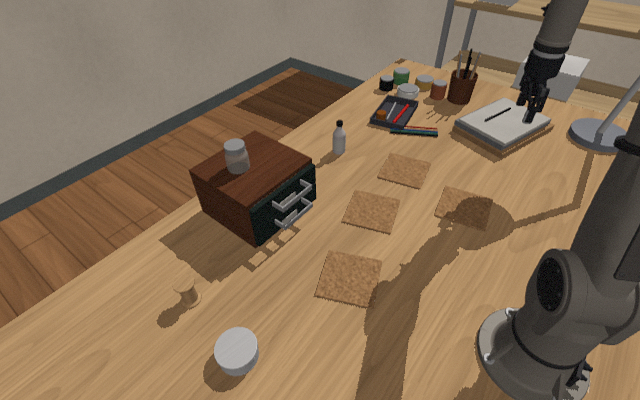

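Scene view: four cork squares at about (274,140), (332,125), (309,178) and (368,215). The chest has its top at about (195,214), (271,183), (316,236), with the pulls at about (300,212). The tin is at (416,301), spool (351,325), bottle (217,163) and jar (249,232). I'll measure these now.

```bash
cat > h.py <<'E'
import cv2,numpy as np,pickle
def ray(v,p):
    c=-v["R"].T@v["t"]; d=v["R"].T@np.linalg.inv(v["K"])@np.array([p[0],p[1],1.]); return c,d
def onz(v,p,z):
    c,d=ray(v,p); return c+d*(z-c[2])/d[2]
def proj(v,X):
    q=v["K"]@(v["R"]@np.asarray(X)+v["t"]); return q[:2]/q[2]
E
python3 - <<'E'
from h import *
d=pickle.load(open('d0.pkl','rb'))
for n,seeds in (("scene",[(274,140),(325,125),(309,178),(368,215)]),("side",[(405,170),(450,205),(371,211),(349,278)])):
    v=d[n]; im=v["image"]; hsv=cv2.cvtColor(im,cv2.COLOR_BGR2HSV)
    lab=cv2.cvtColor(cv2.GaussianBlur(im,(3,3),0),cv2.COLOR_BGR2LAB).astype(int)
    for s in seeds:
        print(n,s,'hsv',np.median(hsv[s[1]-4:s[1]+5,s[0]-4:s[0]+5].reshape(-1,3),0))
        ref=np.median(lab[s[1]-4:s[1]+5,s[0]-4:s[0]+5].reshape(-1,3),0)
        m=(np.abs(lab-ref).max(2)<26).astype(np.uint8); m[:, :]*=1
        box=np.zeros_like(m); box[s[1]-50:s[1]+50,s[0]-60:s[0]+60]=1; m*=box
        m=cv2.morphologyEx(m,cv2.MORPH_CLOSE,np.ones((3,3))); m=cv2.morphologyEx(m,cv2.MORPH_OPEN,np.ones((5,5)))
        l=cv2.connectedComponents(m)[1]; k=l[s[1],s[0]]
        c=max(cv2.findContours((l==k).astype(np.uint8),0,2)[0],key=cv2.contourArea)
        w=np.array([onz(v,p[0],.005)[:2] for p in c],np.float32)
        r=cv2.minAreaRect(w); print('  rect',np.round(r[0],4),np.round(r[1],4),round(r[2],1),'dist',round(np.hypot(*r[0]),3))
v=d["scene"]
for p in [(195,214),(271,183),(316,236),(235,280)]: print('top',onz(v,p,.156).round(4))
for p in [(299,197),(317,212)]: print('pull',onz(v,p,.134).round(4))
v=d["side"]
for p in [(192,174),(258,134),(315,161),(253,206)]: print('top',onz(v,p,.156).round(4))
for nm,pts in dict(tin=((416,301),(237,351)),).items():
    print(nm,onz(d["scene"],pts[0],.042),onz(d["side"],pts[1],.042))
print('spool',onz(d["side"],(190,300),0),'bottle',onz(d["side"],(340,152),0), 'jar', onz(d["side"],(235,146),.231))
a=cv2.resize(d["scene"]["image"][160:290,190:330],None,fx=4,fy=4,interpolation=2)
b=cv2.resize(d["side"]["image"][125:245,185:325],None,fx=4,fy=4,interpolation=2)
cv2.imwrite('pics/chest_s.png',a);cv2.imwrite('pics/chest_side.png',b)
E
```

```text
scene (274, 140) hsv [ 15. 137. 161.]
  rect [ 0.4929 -0.4175] [0.4735 0.1877] 76.3 dist 0.646
scene (325, 125) hsv [ 15. 136. 160.]
  rect [ 0.3306 -0.3262] [0.16  0.084] 79.6 dist 0.464
scene (309, 178) hsv [ 15. 137. 161.]
  rect [ 0.4773 -0.0617] [0.1942 0.3521] 18.1 dist 0.481
scene (368, 215) hsv [ 15. 137. 162.]
  rect [ 0.4559 -0.0014] [0.2324 0.4033] 7.6 dist 0.456
side (405, 170) hsv [ 15. 126. 154.]
  rect [ 0.5109 -0.4168] [0.4097 0.5309] 35.4 dist 0.659
side (450, 205) hsv [ 15. 125. 155.]
  rect [ 0.3285 -0.4204] [0.1057 0.3602] 4.2 dist 0.534
side (371, 211) hsv [ 15. 126. 153.]
  rect [ 0.4847 -0.1877] [0.3878 0.4108] 37.0 dist 0.52
side (349, 278) hsv [ 15. 126. 154.]
  rect [0.4133 0.0593] [0.3129 0.2917] 37.9 dist 0.418
top [ 0.8704 -0.097   0.156 ]
top [ 0.6494 -0.0837  0.156 ]
top [0.6333 0.1318 0.156 ]
top [0.8594 0.1334 0.156 ]
pull [ 0.5998 -0.0139  0.134 ]
pull [0.584  0.0567 0.134 ]
top [0.8555 0.1476 0.156 ]
top [ 0.8493 -0.0883  0.156 ]
top [ 0.6333 -0.0886  0.156 ]
top [0.6422 0.1345 0.156 ]
tin [0.48156335 0.37575967 0.042     ] [0.46581083 0.37381592 0.042     ]
spool [6.64712907e-01 3.50315608e-01 1.11022302e-16] bottle [ 0.7252626 -0.3352923  0.       ] jar [0.76869    0.05859421 0.231     ]
```

View pics/chest_s.png

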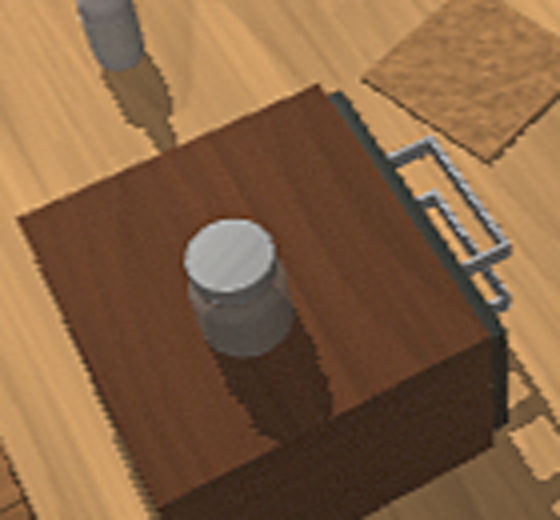

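View pics/chest_side.png

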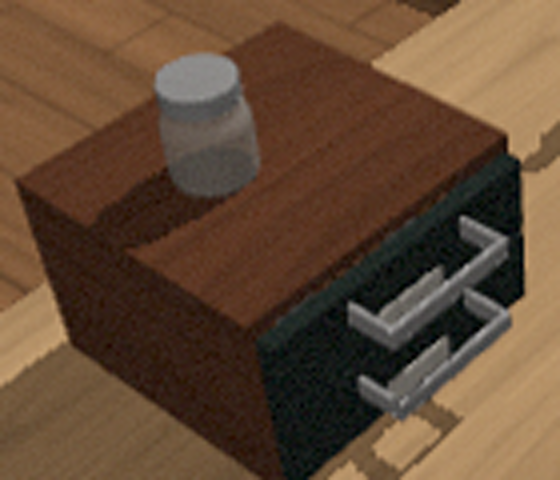

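```bash
python3 - <<'E'
from h import *
d=pickle.load(open('d0.pkl','rb')); S,D=d["scene"],d["side"]
f=lambda v,ps,z:np.array([onz(v,p,z)[:2] for p in ps])
for n,v,ps in(("scene",S,[(195.5,214.2),(270,181.5),(314.3,243.8),(230,288)]),("side",D,[(255,130.5),(311.3,158.8),(247.5,207),(189.5,170.5)])):
    c=f(v,ps,.156); print(n,'BR FR FL BL',c.round(4).tolist(),'mean',c.mean(0),'sides',np.linalg.norm(c-np.roll(c,-1,0),axis=1).round(3)); e=c[0]-c[1]+c[3]-c[2]; print(' yaw',np.degrees(np.arctan2(e[1],e[0])))
print('lip',f(S,[(298,194.3),(317,220.8)],.134),f(D,[(311.3,183.8),(283,209)],.134))
for n,v,seeds in (("scene",S,[(274,140),(325,125),(309,178),(368,215)]),("side",D,[(405,170),(450,205),(371,211),(349,278)])):
    b=cv2.GaussianBlur(v["image"],(5,5),0)[:,:,2]
    for s in seeds:
        x0,y0=s[0]-42,s[1]-40; sub=b[y0:y0+80,x0:x0+84]
        m=((sub<b[s[1],s[0]]*1.0+20)&(sub>b[s[1],s[0]]-35)).astype(np.uint8)
        m=cv2.morphologyEx(m,cv2.MORPH_OPEN,np.ones((5,5)))
        l=cv2.connectedComponents(m)[1]; k=l[40,42]
        c=max(cv2.findContours((l==k).astype(np.uint8),0,2)[0],key=cv2.contourArea)[:,0]+[x0,y0]
        w=f(v,c,.005).astype(np.float32); r=cv2.minAreaRect(w)
        print(n,s,'mid',onz(v,s,.005)[:2].round(3),'rect',np.round(r[0],4),np.round(r[1],4),round(r[2],1),'dist',round(np.hypot(*r[0]),3))
E
```

```text
scene BR FR FL BL [[0.8695, -0.0956], [0.6492, -0.0901], [0.6489, 0.1489], [0.8777, 0.1457]] mean [0.76134431 0.02722416] sides [0.22  0.239 0.229 0.241]
 yaw -1.1273824056926505
side BR FR FL BL [[0.8699, -0.0962], [0.6474, -0.0901], [0.6502, 0.1448], [0.8726, 0.1425]] mean [0.76001959 0.02524134] sides [0.223 0.235 0.222 0.239]
 yaw -1.0785389516931911
lip [[ 0.59743113 -0.0236451 ]
 [ 0.59917495  0.08118282]] [[ 0.59891905 -0.02955762]
 [ 0.5951388   0.08370019]]
scene (274, 140) mid [ 0.502 -0.374] rect [ 0.5131 -0.4639] [0.1572 0.3306] 6.5 dist 0.692
scene (325, 125) mid [ 0.303 -0.342] rect [ 0.3325 -0.3276] [0.1601 0.0824] 77.3 dist 0.467
scene (309, 178) mid [ 0.487 -0.153] rect [ 0.471  -0.0952] [0.1555 0.2848] 16.7 dist 0.481
scene (368, 215) mid [0.409 0.074] rect [0.4281 0.0154] [0.1529 0.2816] 20.2 dist 0.428
side (405, 170) mid [ 0.496 -0.377] rect [ 0.511  -0.4055] [0.5162 0.2055] 85.0 dist 0.652
side (450, 205) mid [ 0.314 -0.313] rect [ 0.3292 -0.3957] [0.1121 0.2914] 13.3 dist 0.515
side (371, 211) mid [ 0.483 -0.153] rect [ 0.4844 -0.1757] [0.2672 0.3252] 37.0 dist 0.515
side (349, 278) mid [0.401 0.074] rect [0.4168 0.0698] [0.1918 0.2317] 37.8 dist 0.423
```

Sizes hold: the chest is 0.24 wide, its front edges lie at x≈0.648 (carcase) and the lip is at x≈0.597, y≈0.027. Mat distances from the base are A (274,140) 0.63 m, C (309,178) 0.51 m, B (332,125) 0.45 m and D (368,215) 0.41 m. A is the farthest and lies on the right, opposite the tin. I'll confirm it in a crop and approach the pull.

```bash
python3 - <<'E'
from h import *
from plant import ctrl, hand, solver, read_state, viewer
d=pickle.load(open('d0.pkl','rb'))
cv2.imwrite('pics/mats.png',cv2.resize(d["scene"]["image"][95:245,235:410],None,fx=4,fy=4,interpolation=2))
ctrl.goto([.612,.027,.25],[0,1,0,0]); hand.gripper_close(30)
s=read_state(); v=viewer.get_image("wrist"); pickle.dump((s,v),open('w1.pkl','wb'))
print(s["time_s"],s["ee_pos"],s["ee_rot"],s["gripper_width"],s["force"]); cv2.imwrite('pics/w1.png',v["image"])
E
```

```text
3.175 [0.61200924 0.02705846 0.25000913] [-4.52864316e-06  9.99999999e-01  4.92860946e-05  1.85701904e-05] -7.369933412983029e-05 [-0.24987502  0.23485959 -0.52335674]
```

View pics/mats.png

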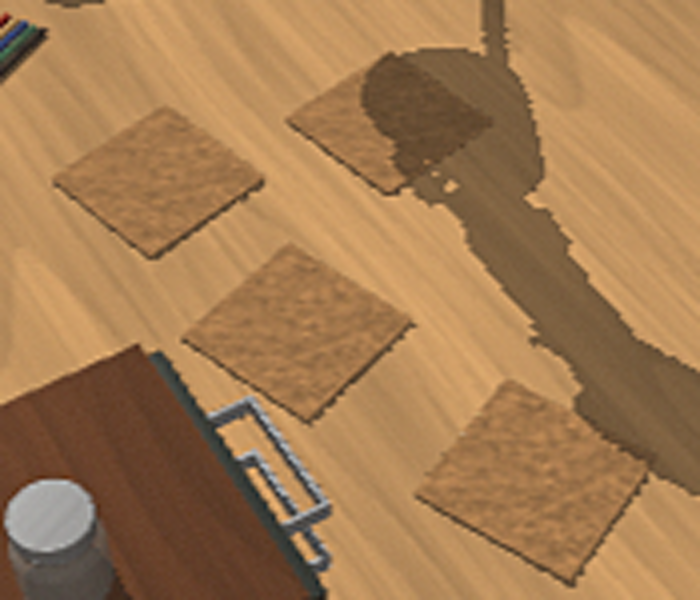

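View pics/w1.png

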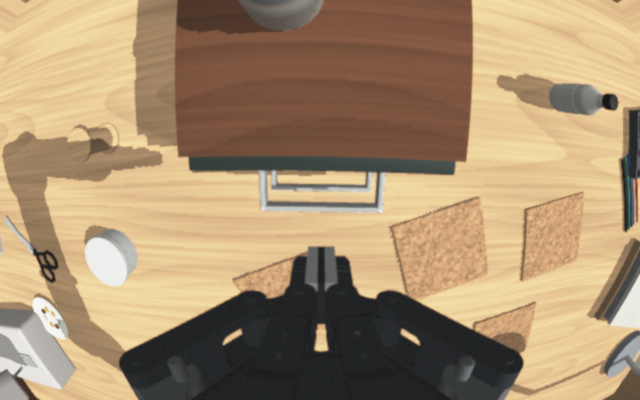

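The crop shows the four mats alike. The farthest, A, has scene corners at about (277,122), (301,141), (273,159) and (248,140). In the wrist view the top lip runs from (262,209) to (381,211), and the front's top edge from (190,165) to (455,172).

```bash
cat >> h.py <<'E'
from scipy.spatial.transform import Rotation as Ro
def wz(s,v,p,z):
    K=v["K"]; u=np.array([(p[0]-K[0,2])/K[0,0],(p[1]-K[1,2])/K[1,1]]); r=np.hypot(*u)
    dc=np.r_[u/r*np.sin(r),np.cos(r)]; T=v["tool_from_camera"]; q=s["ee_rot"]
    W=Ro.from_quat([q[1],q[2],q[3],q[0]]).as_matrix()
    c=W@T[:3,3]+s["ee_pos"]; d=W@T[:3,:3]@dc
    return c+d*(z-c[2])/d[2]
E
python3 - <<'E'
from h import *
s,v=pickle.load(open('w1.pkl','rb'))
for p in [(262,208),(382,209)]: print('lip outer/mid',wz(s,v,p,.134).round(4))
for p in [(190,158),(455,163)]: print('front top back edge',wz(s,v,p,.144).round(4))
for p in [(190,170),(454,173)]: print('front top outer edge',wz(s,v,p,.144).round(4))
print('mat wrist',[wz(s,v,p,.005)[:2].round(4).tolist() for p in[(525,209),(582,195),(581,256),(522,280)]])
d=pickle.load(open('d0.pkl','rb'))
c=np.array([onz(d["scene"],p,.005)[:2] for p in[(277,121.75),(301,140.75),(273.25,159),(248.25,140.5)]]);print('mat scene',c.round(4).tolist(),c.mean(0),np.linalg.norm(c-np.roll(c,-1,0),axis=1))
im=v["image"][140:230,230:410]; g=im.min(2)
print((v["image"][196:220,300:345].min(2)).mean(1).round())
print((v["image"][196:220,275:295].min(2)).mean(1).round(), v["image"][209,250:272].min(1), v["image"][209,372:394].min(1))
E
```

```text
lip outer/mid [0.6001 0.0802 0.134 ]
lip outer/mid [ 0.5991 -0.0277  0.134 ]
front top back edge [0.6491 0.1405 0.144 ]
front top back edge [ 0.6447 -0.0895  0.144 ]
front top outer edge [0.6384 0.1416 0.144 ]
front top outer edge [ 0.6357 -0.0895  0.144 ]
mat wrist [[0.5516, -0.2921], [0.5758, -0.4271], [0.4533, -0.474], [0.4187, -0.3264]]
mat scene [[0.4467, -0.4544], [0.4209, -0.3186], [0.5482, -0.2929], [0.5826, -0.4219]] [ 0.49958978 -0.37197816] [0.13823088 0.12991387 0.13353041 0.13973015]
[150. 148. 147. 145. 143. 132. 107.  94.  94. 101. 128. 166. 193. 198.
 194. 177. 156. 146. 144. 145. 147. 148. 148. 148.]
[151. 151. 149. 143. 131. 115.  98.  92.  93. 107. 148. 186. 198. 197.
 190. 174. 157. 150. 151. 149. 146. 141. 139. 140.] [153 156 154 155 155 154 154 155 153 150 158 204 224 226 217 201 195 194
 194 196 194 194] [196 194 193 195 193 194 213 222 218 206 186 161 153 155 154 154 153 153
 149 149 150 151]
```

```bash
cat >> h.py <<'E'
psi=np.radians(-1.0); ex=np.array([np.cos(psi),np.sin(psi),0]); ey=np.array([-np.sin(psi),np.cos(psi),0])
def Q(a): return [0,float(np.cos(a/2)),float(np.sin(a/2)),0]
E
python3 - <<'E'
from h import *
from plant import ctrl, hand, solver, read_state, viewer
p=np.array([.6185,.027,.15]); 
ctrl.movel(p,Q(psi),feed=.15)
p[2]=.117; ctrl.movel(p,feed=.06); s=read_state(); print('in',s["time_s"],s["force"],s["ee_pos"])
f0=s["force"]
if abs(f0[2]+.5)<6:
    ctrl.movel(p-.16*ex,feed=.06); s=read_state(); print(s["force"],s["ee_pos"])
    for k in range(8):
        a=.162+.003*k
        ctrl.movel(p-a*ex,feed=.03); ctrl.sleep(.15); s=read_state(); print(a,s["time_s"],s["force"].round(1),s["ee_pos"].round(4))
        if np.linalg.norm((s["force"]-f0)[:2])>12: break
    v=viewer.get_image("scene"); pickle.dump(v,open('s2.pkl','wb')); cv2.imwrite('pics/s2.png',v["image"][130:330,180:460])
E
```

```text
in 4.7417 [ 0.43129034 -0.1193998  -0.06945064] [0.6185634  0.02706757 0.11692366]
[1.16442706 0.14573491 0.61898136] [0.45855593 0.02983168 0.11692564]
0.162 7.9583 [ 0.3 -0.   0.8] [0.4559 0.0299 0.1167]
0.165 8.3583 [ 0.6 -0.4 -0.3] [0.4533 0.03   0.117 ]
0.168 8.7583 [ 6.7 -0.4 -4.2] [0.4533 0.03   0.1175]
0.171 9.1583 [11.9 -0.2 -8.1] [0.4534 0.03   0.1181]
0.17400000000000002 9.5583 [ 16.7  -0.4 -10.3] [0.4534 0.03   0.1188]
```

```bash
python3 - <<'E'
from h import *
from plant import ctrl, hand, solver, read_state, viewer
ctrl.movel([.4592,.0299,.118],feed=.05); s=read_state(); print(s["force"].round(1),s["ee_pos"].round(4))
ctrl.movel([.4592,.0299,.30],feed=.2)
ctrl.goto([.50,.029,.31],Q(psi)); hand.open_gripper()
s=read_state(); v=viewer.get_image("wrist"); pickle.dump((s,v),open('w2.pkl','wb'))
print(s["time_s"],s["ee_pos"]); cv2.imwrite('pics/w2.png',v["image"])
E
```

```text
[-0.7 -0.4 -0.6] [0.4582 0.03   0.1176]
12.1833 [0.50001245 0.02899428 0.31004313]
```

View pics/w2.png

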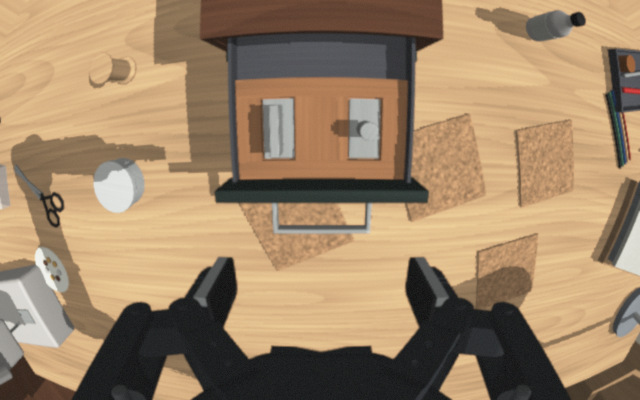

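The drawer is open with two recesses visible. The straight fence is in the left one at about (277,128), and the round post is in the right one at about (366,130). So the left one is the guide. I'll confirm with an enlarged crop.

```bash
python3 - <<'E'
from h import *
s,v=pickle.load(open('w2.pkl','rb'))
cv2.imwrite('pics/crop2.png',cv2.resize(v["image"][88:170,250:392],None,fx=5.5,fy=5.5,interpolation=2))
for p in [(263,98),(294,98),(263,160),(295,160),(349,98),(380,160)]: print('rec',p,wz(s,v,p,.097).round(4))
g=cv2.cvtColor(v["image"],cv2.COLOR_BGR2GRAY)
for r in(112,128,145): print(r,g[r,258:300].tolist())
print(g[92:166,277].tolist())
E
```

```text
rec (263, 98) [0.588  0.0938 0.097 ]
rec (294, 98) [0.5863 0.0581 0.097 ]
rec (263, 160) [0.5152 0.0972 0.097 ]
rec (295, 160) [0.5141 0.0592 0.097 ]
rec (349, 98) [ 0.5852 -0.0041  0.097 ]
rec (380, 160) [ 0.5128 -0.0408  0.097 ]
112 [86, 83, 76, 75, 86, 99, 108, 110, 113, 112, 118, 145, 168, 178, 178, 179, 179, 177, 177, 169, 151, 135, 129, 139, 158, 173, 178, 179, 182, 180, 181, 181, 181, 179, 164, 131, 110, 122, 137, 143, 143, 142]
128 [84, 84, 81, 67, 76, 96, 106, 108, 111, 111, 116, 131, 158, 174, 179, 178, 179, 179, 180, 176, 153, 133, 132, 135, 149, 167, 179, 180, 181, 181, 181, 184, 181, 180, 175, 156, 115, 117, 133, 139, 143, 141]
145 [84, 85, 84, 76, 74, 94, 112, 114, 112, 110, 113, 135, 161, 174, 180, 181, 179, 180, 182, 182, 184, 162, 139, 134, 140, 159, 174, 178, 178, 179, 177, 182, 182, 182, 174, 152, 119, 113, 132, 139, 137, 136]
[135, 135, 135, 138, 135, 135, 152, 172, 177, 177, 177, 174, 164, 157, 162, 165, 165, 167, 167, 166, 169, 172, 171, 174, 176, 173, 176, 181, 181, 182, 184, 182, 184, 183, 183, 176, 176, 174, 173, 174, 175, 175, 174, 176, 176, 177, 178, 179, 178, 180, 181, 182, 182, 182, 184, 186, 183, 186, 187, 185, 187, 185, 182, 183, 178, 154, 129, 111, 109, 129, 134, 135, 134, 132]
```

View pics/crop2.png

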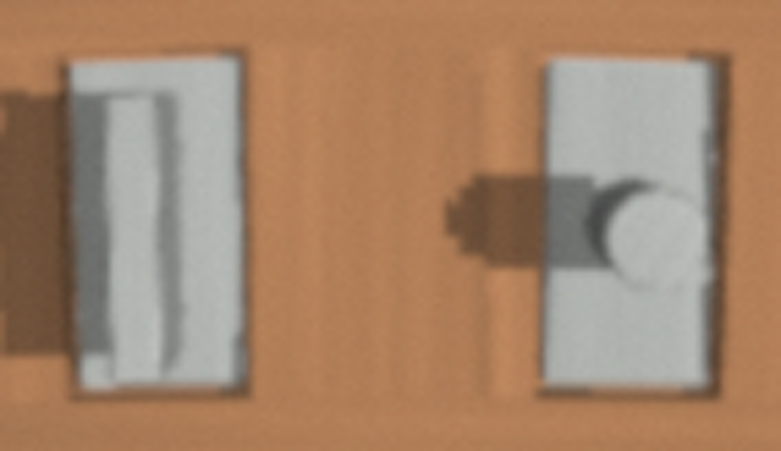

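The crop confirms the left piece is the guide, with its fence top from about (274,105) to (275,156), and the right piece is the round post. The recesses measure 73 x 37 and are 100 apart, as specified. Now the grasp.

```bash
python3 - <<'E'
from h import *
from plant import ctrl, hand, solver, read_state, viewer
s,v=pickle.load(open('w2.pkl','rb'))
a=wz(s,v,(274.3,105.3),.129); b=wz(s,v,(274.9,156.4),.129); print(a,b,np.linalg.norm(a-b))
c=(a+b)/2; print(c)
assert abs(np.linalg.norm(a-b)-.056)<.008 and abs(c[1]-.077)<.006
y=(c[1]+.077)/2; x=(c[0]+.5505)/2
ctrl.movel([x,y,.2],Q(psi),feed=.2)
ctrl.movel([x,y,.105],feed=.1); s=read_state(); print('down',s["force"].round(1),s["ee_pos"].round(4))
hand.gripper_close(50); s=read_state(); print(s["time_s"],s["gripper_width"],s["finger_force"],s["force"].round(1),s["ee_pos"].round(4))
E
```

```text
[0.5788632  0.07616952 0.129     ] [0.52444413 0.07782803 0.129     ] 0.054444337850107126
[0.55165367 0.07699878 0.129     ]
down [-0.5 -0.8 -0.1] [0.5517 0.0772 0.1058]
14.8083 0.008729103304950388 50.41264593601227 [-0.1 -0.   1.1] [0.5513 0.0771 0.1052]
```

```bash
python3 - <<'E'
from h import *
from plant import ctrl, hand, solver, read_state, viewer
p=read_state()["ee_pos"]
ctrl.movel([p[0],p[1],.135],feed=.06); ctrl.movel([p[0],p[1],.235],feed=.15); s=read_state(); print(s["gripper_width"],s["force"].round(2))
al=np.radians(13)
ctrl.movel([.50,-.376,.235],Q(al),feed=.25)
s=read_state(); print(s["time_s"],s["gripper_width"],s["force"].round(2),s["ee_pos"])
v=viewer.get_image("wrist"); sc=viewer.get_image("scene"); pickle.dump((s,v,sc),open('w3.pkl','wb'))
a=cv2.resize(v["image"][130:400,150:490],None,fx=1.4,fy=1.4); b=sc["image"][90:310,180:460]; b=cv2.resize(b,None,fx=378/280*.8,fy=378/280*.8)
h=max(a.shape[0],b.shape[0]); o=np.zeros((h,a.shape[1]+b.shape[1],3),np.uint8); o[:a.shape[0],:a.shape[1]]=a;o[:b.shape[0],a.shape[1]:]=b
print(o.shape); cv2.imwrite('pics/w3.png',o)
E
```

```text
0.008743104257234858 [-0.22 -0.28 -2.8 ]
18.25 0.008692797300124752 [ 0.14  1.23 -1.78] [ 0.50074587 -0.37426695  0.23518137]
(378, 778, 3)
```

View pics/w3.png

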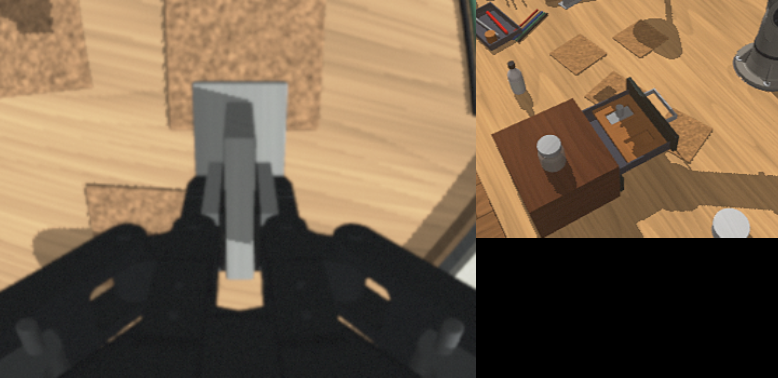

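```bash
python3 - <<'E'
from h import *
s,v,sc=pickle.load(open('w3.pkl','rb'))
print('tcp in scene',proj(sc,s["ee_pos"]),'ft',proj(sc,s["ee_pos"]+[0,0,.08]))
for p in [(267.9,220.7),(380,222.9)]: print('near corner',wz(s,v,p,.005).round(4))
# second scene-based corners, rect check
u=np.array([np.cos(np.radians(13)),np.sin(np.radians(13))]); w=np.array([-u[1],u[0]])
a,b=[wz(s,v,p,.005)[:2] for p in [(267.9,220.7),(380,222.9)]]
print('width',np.linalg.norm(a-b),'centre',(a+b)/2+.07*u,'yaw',np.degrees(np.arctan2(*(a-b)[::-1]))-90)
cv2.imwrite('pics/s3.png',cv2.resize(sc["image"][40:300,170:430],(580,580)))
E
```

```text
tcp in scene [267.30875301  87.21951883] ft [264.34427281  64.96911449]
near corner [ 0.4174 -0.3219  0.005 ]
near corner [ 0.4477 -0.466   0.005 ]
width 0.14720107987098618 centre [ 0.50075233 -0.37819254] yaw 11.895911817113102
```

View pics/s3.png

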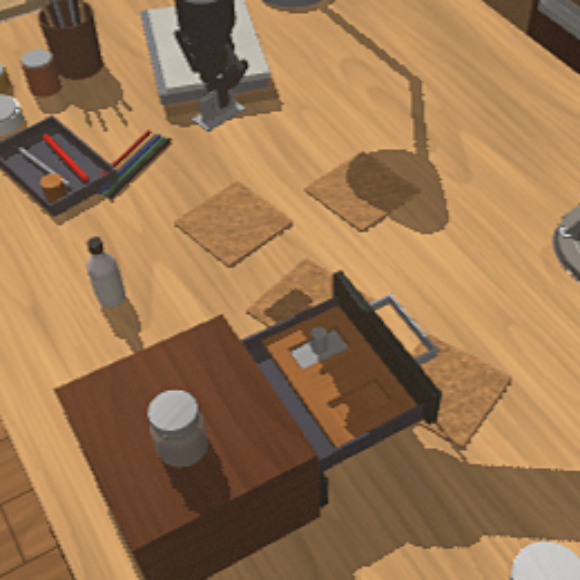

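The left half of that image shows the guide in the gripper, and the scene crop shows the post still in its recess, the drawer open and mat A free. The mat centre of about (0.5005,-0.377) agrees with the earlier measurement. Now placing.

```bash
python3 - <<'E'
from h import *
from plant import ctrl, hand, solver, read_state, viewer
al=np.radians(13); x,y=.5005,-.376
ctrl.movel([x,y,.06],Q(al),feed=.15); ctrl.movel([x,y,.027],feed=.04); ctrl.sleep(.2)
f0=read_state()["force"]; print(f0)
for k in range(14):
    z=.026-.001*k; ctrl.movel([x,y,z],feed=.02); ctrl.sleep(.1); s=read_state(); df=(s["force"]-f0)[2]
    if df>3.0: break
print(z,s["ee_pos"].round(4),df,s["time_s"],s["force"].round(2))
if df>3.0:
    hand.open_gripper(); ctrl.sleep(.2); s=read_state(); print(s["ee_pos"],s["force"].round(2))
    ctrl.movel([x,y,.12],feed=.1); ctrl.movel([x-.1,y,.25],feed=.2)
    s=read_state(); print(s["time_s"])
    d={n:viewer.get_image(n) for n in("scene","side")}; pickle.dump(d,open('d4.pkl','wb'))
    a=cv2.resize(d["side"]["image"][120:260,180:480],(640,299)); b=cv2.resize(d["scene"]["image"][90:230,180:480],(640,299))
    cv2.imwrite('pics/fin.png',np.vstack([a,b]))
E
```

```text
[ 0.60884296  0.13027607 -1.59425397]
0.019999999999999997 [ 0.5008 -0.3762  0.0212] 7.591704444569576 23.2917 [-0.87  1.64  6.  ]
[ 0.50050925 -0.37600041  0.02001025] [-0.29 -0.27 -1.57]
26.3333
```

View pics/fin.png

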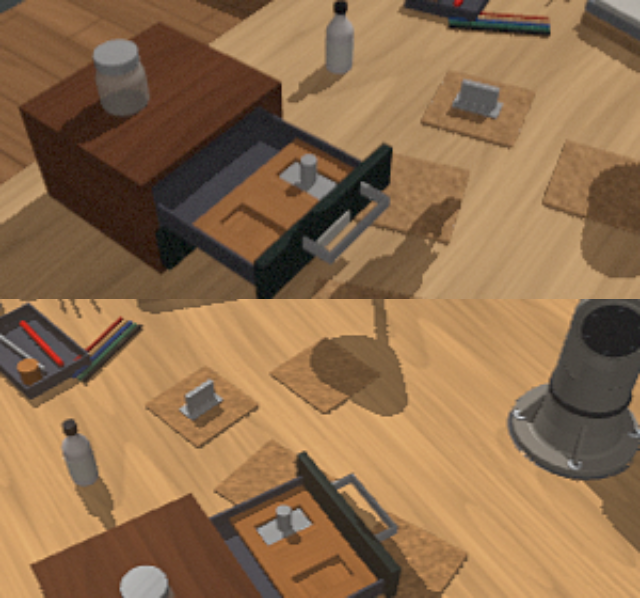

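The guide stands on its foot at the middle of the farthest mat, at about (478,100) in the upper (side) view. The post is in its recess, the drawer is out, and the bottle and jar are unmoved.

```bash
python3 -c "
from plant import workorder; print(workorder.sign_off())"
```

```text
the job is handed in; nothing more can be done
None
```

The job is handed in at about 26 s of the 58 s allowed: the top drawer is out to its stop, and the guide stands on its foot in the middle of the farthest cork mat. The round-post stand is still in its recess, and nothing else was touched.

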